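# Push a stuck stopper out of a coring tube

### The job

An orange rubber stopper is stuck in one of the two upright steel coring tubes. Take the blue-handled push rod from its rack and push it down through that tube so that the stopper comes out of the bottom into the tray below, and leave the rod standing in the tube with its blue collar resting on the tube's rim. Push the stopper with the rod only, never with the gripper.

Things in the scene. Friction and masses are not known exactly. Their poses are not given: they have to be found in the camera images.
- rod: Push rod with blue handle, loose, hanging upright in the rack. From the bottom up: steel shaft 16 mm diameter, 90 long; blue collar 52 diameter, 6 thick; round blue handle 24 diameter, 50 tall; 0.08 to 0.17 kg. Origin: centre of the shaft's lower end, z up along the rod. In the rack: origin 15 mm, collar underside 105, handle top 161 above the table. Fully home in the tube: origin at 60 mm.
- rack: White fixed rack, 250 mm long (its x), 72 wide, top at 105 mm; three 25 mm holes 80 mm apart along x, the middle one over the origin, which is on the table. The blue-handled rod hangs in any of them; shorter rods with red and yellow handles, the wrong ones, in the others. A rod is clear of the rack once raised by 95 mm.
- stand: Fixed stand with the blocked upright steel tube: 48 mm outside, bore 40, open at both ends, bottom 70 and rim 150 mm above the table. Under it a white square tray, 116 mm wide, walls 22 high; beside it an aluminium post 135 high; nothing is higher than the rim. Origin: on the table, on the tube's axis, z up. An identical stand with an empty tube is elsewhere on the table.
- bung: Orange rubber stopper stuck in the blocked tube, visible from above: a cone 28 mm tall, 36 diameter at the upper end, 29 at the lower, 40 g, its top about 23 mm below the rim, held by three sprung fingers in the bore. Pushing it takes about 4 to 8 N over some 15 mm, then it drops into the tray. Origin: centre of its lower end, z towards the wide end.
There are look-alikes about, which are no part of the job. Of the things that look like the rod, the middle-sized one is meant.

How it is judged:
By the outcome, as a careful person would: the job done as asked, in the order asked, and still so for the second after the job is handed in, with the robot touching nothing.
It also fails if it takes over 38 s, if anything falls off the work surface, if the arm or the gripper's body presses on something with over 40 N, if the wrist force passes 120 N, or if a joint passes its speed limit or range.

### The arm

A 6-joint arm with a two-finger parallel gripper is mounted at the origin on the work surface. World frame = base frame: x ahead of the robot, y to its left, z up, the work surface at z = 0. Lengths are in m, angles in degrees, forces in N, time in s.
With the tool pointing down it reaches from about 0.275 to 0.825 m from the base axis. Payload 5.2 kg.
Tool frame: the origin (TCP) lies on the front face of the gripper's body, between the roots of the fingers; the fingertips stand 84 mm ahead of it and the grasp point (between the pads) lies 65 mm ahead of it; z points along the fingers, y is the line along which they close (so a half turn about z gives the same grasp; the last joint's range is limited). The gripper opens to 93 mm and grips with 3 to 60 N. Pads are 15 mm wide; open, the fingers measure 128 mm over their backs; the gripper's body (75 mm by 188 mm) begins 65 mm behind the grasp point.
Start: joints at [-88.969, 14.817, 87.949, -0, 77.235, -11.62], TCP at [0.12, -0.537, 0.303] pointing down, gripper open.
Joint ranges: [-179.93, 179.93], [-52.35, 119.4], [10.71, 147.94], [-69.91, 249.91], [12.55, 155.21], [-178.61, 178.61]. Speed limits (degrees/s): [147.25, 147.25, 180, 180, 180, 180].

### API

Orientations are given as a 3x3 rotation matrix whose columns are the frame's x, y, z axes.
In Python, from workcell import read_state, camera, sign_off gives the robot as it stands.
- The arm moves only by the shell command python3 -m inch 'ROWS'. ROWS is JSON, one flat list of numbers, 5 for each row, row after row: the shift along the world's x, y, z in units of 60 mm (1.0 is 60 mm), then the turn about the world's z in degrees, then the finger opening in mm, from 0 to 93. A call has 1 to 20 rows; each row shifts and turns the commanded pose from where the row before left it; what a row does not reach is not made up. A row lasts 1/8 s, in which the tool goes at most 62.5 mm and 10.7 degrees, less where a joint would pass 70% of its speed; a pose out of reach is approached as far as the arm can. A call is refused whole if a number of a shift passes 1 or a number of a turn 10.7, either way. A call with a gripper value outside its range is refused whole. The fingers move at their own pace and stop on an object; the grip force is fixed at half the most. Time passes only in rows, so rows that do not move let the fingers close. It gives the time, the measured TCP pose, the force, the opening and the grip force at its end, in the units of the state.
- read_state(): the state, without advancing time (a new reading comes with each control period).
- camera(name): name is "scene" or "top"; returns a dict with "color" (400x640x3 uint8, red, green, blue), "fx", "fy", "cx", "cy" (pixels), "R" (3x3) and "t" (3): a world point X has camera coordinates R X + t. Camera axes: x right, y down, z forward; pixel columns grow to the right and rows downward; lengths in m; the calibration is good to about 2 mm. A picture is of the moment at which its call begins. There is no depth.
- sign_off(): hands the job in; it is judged then, once.
The state is a dict: "clock": time; "joints": joint angles; "qd": joint speeds; "joint_efforts": joint torques, N m; "tcp_pos": TCP position; "tcp_rot": TCP orientation; "contact_force": force on the tool from outside, world axes, zero at the start; "moment": the same for the moment, N m; "finger_gap": opening from 0.0 (shut) to 1.0 (fully open); "finger_force": force on a finger pad.
Only numpy, scipy, OpenCV 4.12 (cv2) and the standard library are available. Lean on these libraries where they do the work, as an engineer would, in place of code of your own. Each camera call takes 0.05 s, during which the arm holds its last target. There are 200 camera calls.

## Working session

There is one attempt and no reset: what is moved stays moved. The work goes in short steps, Python scripts to look and compute and a shell command to move; the robot and the scene stay as the last step left them, time stands still between calls to the robot, and variables do not carry over. Pictures are saved under pics/ and viewed, at most 10 in all, crops included, and the job is handed in when it is done.

```bash
mkdir -p pics; python3 - <<'E'
from workcell import *
import cv2,numpy as np
for n in("scene","top"):
    c=camera(n); cv2.imwrite(f"pics/{n}0.png",c["color"][:,:,::-1]); np.savez(f"{n}0.npz",**c)
    print(n,c["fx"],c["cx"],c["cy"],np.round(-c["R"].T@c["t"],3),np.round(c["R"],3).tolist())
s=read_state();print(s)
E
```

```text
scene 363.5435301874088 327.79392380151853 203.74576994077532 [1.024 0.035 0.605] [[-0.24, 0.971, 0.006], [0.674, 0.171, -0.718], [-0.698, -0.168, -0.696]]
top 436.85822135545226 318.3191464687733 197.9282815580433 [ 0.399 -0.082  1.18 ] [[-0.028, -0.999, -0.029], [-0.994, 0.031, -0.108], [0.109, 0.026, -0.994]]
{'clock': 0.1, 'joints': array([-8.89679490e+01,  1.48549430e+01,  8.80028766e+01,  2.79218196e-04,
        7.72338228e+01, -1.16183178e+01]), 'qd': array([ 0.03320448, -0.07721034, -0.04894005,  0.08955782, -0.02055724,
        0.03302957]), 'joint_efforts': array([ 3.00925254e-03, -4.38202643e+01, -2.84642994e+01,  7.20484718e-02,
        3.61765735e-02, -5.05428523e-05]), 'tcp_pos': array([ 0.12048047, -0.53629451,  0.30201557]), 'tcp_rot': array([[ 9.75724856e-01,  2.19000013e-01, -2.40569894e-05],
       [ 2.18999770e-01, -9.75723600e-01,  1.59928678e-03],
       [ 3.26770853e-04, -1.56573234e-03, -9.99998721e-01]]), 'contact_force': array([ 0.42494458,  0.44861962, -0.26234628]), 'moment': array([-0.00805854, -0.02728674, -0.03898706]), 'finger_force': 0.0, 'finger_gap': 1.0012086239918567}
```

View pics/scene0.png

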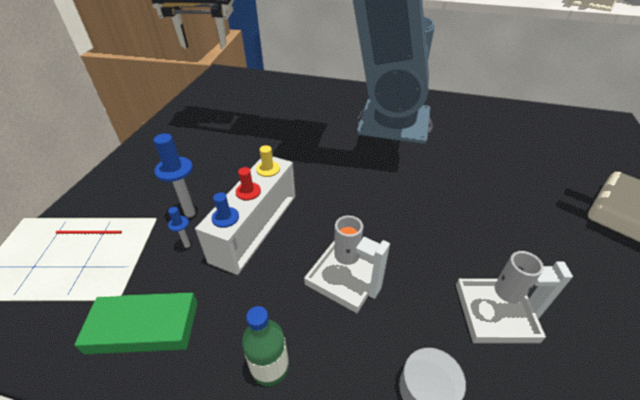

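View pics/top0.png

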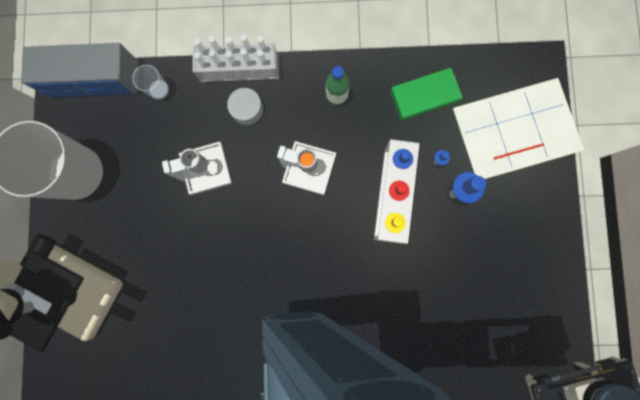

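The scene view shows the blue rod in the rack's near hole (224,212) and the orange stopper in the tube at (348,230). The same items are at (403,158) and (306,159) in the top view. The empty stand and the large and small blue look-alike rods stand apart from these.

```bash
cat > h.py <<'E'
import numpy as np
def ray(c,u,v):
    d=np.array([(u-c["cx"])/c["fx"],(v-c["cy"])/c["fy"],1.0]); R=c["R"]; return -R.T@c["t"],R.T@d
def onz(c,u,v,z):
    o,d=ray(c,u,v); return o+d*(z-o[2])/d[2]
def tri(c1,p1,c2,p2):
    o1,d1=ray(c1,*p1);o2,d2=ray(c2,*p2)
    k=np.linalg.lstsq(np.c_[d1,-d2],o2-o1,rcond=None)[0]
    a,b=o1+k[0]*d1,o2+k[1]*d2; return (a+b)/2,np.linalg.norm(a-b)
E
python3 - <<'E'
import cv2,numpy as np
s=np.load("scene0.npz")["color"];t=np.load("top0.npz")["color"]
def crop(i,u,v,w=24,h=24,k=8):return cv2.resize(i[v-h:v+h,u-w:u+w],None,fx=k,fy=k,interpolation=cv2.INTER_CUBIC)
a=np.hstack([crop(s,224,210,28,28,7),crop(s,350,238,28,28,7)])
b=np.hstack([crop(t,403,158,14,14,14),crop(t,304,158,14,14,14)])
k=np.vstack([a,cv2.resize(b,(a.shape[1],392))])
cv2.imwrite("pics/crop.png",cv2.resize(k,(600,600))[:,:,::-1])
hs=cv2.cvtColor(s,cv2.COLOR_RGB2HSV);ht=cv2.cvtColor(t,cv2.COLOR_RGB2HSV)
for n,h,(u,v),w in(("s",hs,(224,210),26),("t",ht,(403,158),16)):
    m=cv2.inRange(h,(105,130,50),(130,255,255))
    nl,l,st,ce=cv2.connectedComponentsWithStats(m); i=l[v,u]; print(n,st[i],ce[i])
    for r in range(st[i][1],st[i][1]+st[i][3]):
        x=np.where(l[r]==i)[0];print(r,x.min(),x.max(),end='; ')
for n,h,(u,v) in(("s",hs,(348,230)),("t",ht,(306,159))):
    m=cv2.inRange(h,(5,130,100),(18,255,255))
    nl,l,st,ce=cv2.connectedComponentsWithStats(m); i=l[v,u]; print(n,st[i],ce[i])
E
```

```text
s [212 192  26  35 594] [223.11616162 211.16498316]
192 218 224; 193 216 225; 194 214 225; 195 214 225; 196 213 225; 197 213 225; 198 213 225; 199 213 225; 200 213 226; 201 214 226; 202 214 226; 203 215 226; 204 215 226; 205 215 227; 206 216 227; 207 217 228; 208 218 232; 209 218 234; 210 217 235; 211 216 236; 212 215 237; 213 214 237; 214 213 237; 215 213 237; 216 212 237; 217 212 237; 218 212 237; 219 212 236; 220 212 236; 221 213 235; 222 213 234; 223 214 233; 224 215 231; 225 217 229; 226 219 226; t [394 150  19  18 275] [402.60363636 158.43272727]
150 399 406; 151 397 408; 152 396 409; 153 395 410; 154 395 410; 155 394 411; 156 394 411; 157 394 411; 158 394 412; 159 394 412; 160 394 411; 161 394 411; 162 394 411; 163 395 410; 164 395 410; 165 396 409; 166 398 408; 167 400 406; s [340 227  17   7  88] [348.21590909 230.06818182]
t [300 153  14  13 146] [306.37671233 158.71917808]
```

View pics/crop.png

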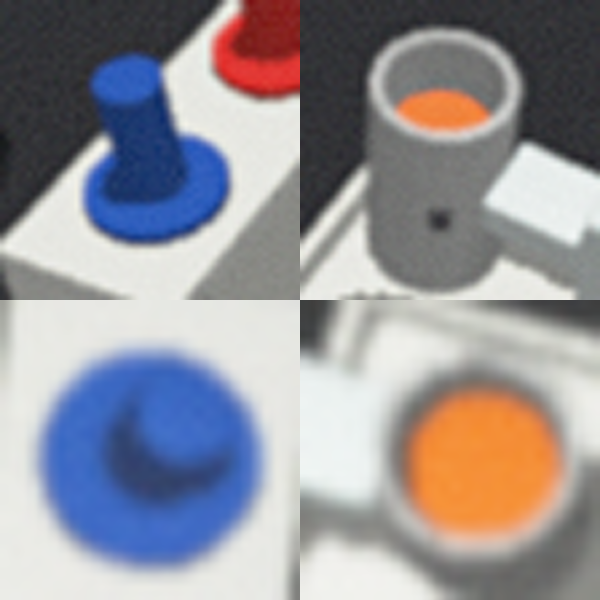

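The crop gives clear circles in both views: the handle top, the collar and the tube rim, with the stopper inside the tube. I'll triangulate these.

```bash
python3 - <<'E'
from h import *
s=dict(np.load("scene0.npz"));t=dict(np.load("top0.npz"))
P={"handle":((219.4,196.6),(405.8,154.2),.161),"collar":((225,216),(402.6,158),.111),"rim":((348.6,225.4),(306.4,158.4),.150)}
for n,(a,b,z) in P.items():
    x,e=tri(s,a,t,b);print(n,x.round(4),round(e,4),"s",onz(s,*a,z)[:2].round(4),"t",onz(t,*b,z)[:2].round(4))
# other features: red & yellow handle tops/rack direction, post
a=onz(t,403,158,.111);b=onz(t,395,222,.111);print("rackdir",np.degrees(np.arctan2(*(a-b)[[1,0]])),np.linalg.norm(a-b))
print("post",onz(t,288,155,.135))
E
```

```text
handle [ 0.608  -0.2644  0.1609] 0.0005 s [ 0.6082 -0.2646] t [ 0.6079 -0.2641]
collar [ 0.6086 -0.2642  0.1116] 0.0009 s [ 0.608  -0.2641] t [ 0.6089 -0.2648]
rim [ 0.6083 -0.0285  0.1483] 0.0003 s [ 0.6098 -0.0281] t [ 0.6079 -0.0287]
rackdir -9.739145455082834 0.15982248317761347
post [0.62091639 0.01676112 0.135     ]
```

```bash
python3 -m inch '[0,0,0.6,0,93, 0,0,0.6,0,80, 0.3,0.16,0.3,0,70, 0.58,0.324,0,0,70, 0.58,0.324,0,0,70, 0.58,0.324,0,0,70, 0.58,0.324,0,0,70, 0.58,0.324,0,0,70, 0.58,0.324,0,0,70, 0.58,0.324,0,0,70, 0.58,0.324,0,0,70, 0.58,0.324,0,0,70, 0.58,0.324,0,0,70, 0.58,0.324,0,0,70, 0.58,0.324,0,0,70, 0.58,0.324,0,0,70, 0.28,0.16,0,0,70, 0,0,0,0,70, 0,0,0,0,70]'
python3 - <<'E'
from h import *
s=dict(np.load("scene0.npz"));t=dict(np.load("top0.npz"))
print("big",tri(s,(163,140),t,(478,183)),"small",tri(s,(175,211),t,(444,155)))
E
```

```text
clock: 2.48
tcp_pos: [0.6068, -0.2655, 0.3927]
tcp_rot: [[0.976, 0.218, -0.001], [0.218, -0.976, -0.0], [-0.001, 0.0, -1.0]]
contact_force: [-1.1, -0.6, -0.2]
finger_gap: 0.755
finger_force: 0.0
big (array([ 0.52810165, -0.412967  ,  0.20385919]), np.float64(0.001085399828864287)) small (array([ 0.61402442, -0.36790217,  0.10456145]), np.float64(0.0010873294358634824))
```

```bash
python3 -m inch '[0.02,0.02,-0.5,0,70, 0,0,-0.6,0,70, 0,0,-0.6,0,70, 0,0,-0.5,0,70, 0,0,-0.4,0,70, 0,0,-0.3,0,70, 0,0,-0.2,0,70, 0,0,0,0,70, 0,0,0,0,70]'
```

```text
clock: 3.6
tcp_pos: [0.6093, -0.2639, 0.2078]
tcp_rot: [[0.976, 0.219, 0.001], [0.219, -0.976, -0.001], [0.001, 0.001, -1.0]]
contact_force: [-0.2, -0.3, 0.1]
finger_gap: 0.751
finger_force: 0.0
```

```bash
python3 - <<'E'
from workcell import *
import cv2,numpy as np
a=camera("scene")["color"][130:290,150:310];b=camera("top")["color"][80:240,320:480]
cv2.imwrite("pics/g.png",cv2.resize(np.hstack([a,b]),(800,400),interpolation=cv2.INTER_CUBIC)[:,:,::-1])
E
```

```text
(no output)
```

View pics/g.png

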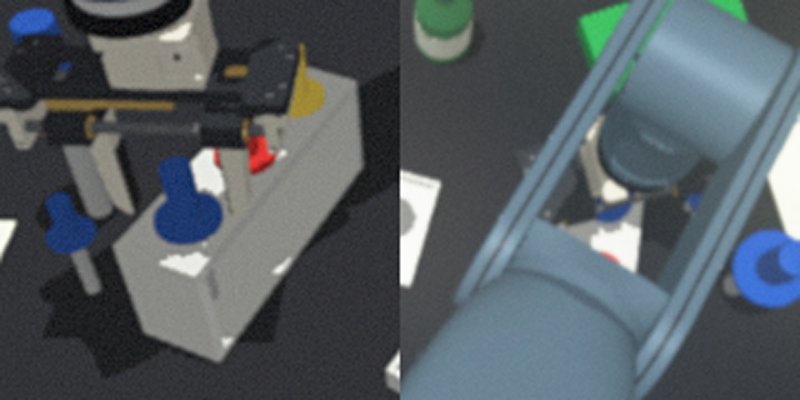

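The fingers straddle the handle (handle at crop (178,185), tips at (128,210) and (237,212)). Next I'll close and check with a short lift.

```bash
python3 -m inch '[0,0,0,0,15, 0,0,0,0,15, 0,0,0,0,15, 0,0,0,0,15, 0,0,0,0,15, 0,0,0,0,15, 0,0,0,0,15, 0,0,0,0,15]' && python3 -m inch '[0,0,0.2,0,15, 0,0,0.3,0,15, 0,0,0,0,15]'
```

```text
clock: 4.7
tcp_pos: [0.6089, -0.2637, 0.2068]
tcp_rot: [[0.976, 0.219, 0.0], [0.219, -0.976, -0.0], [0.0, 0.0, -1.0]]
contact_force: [0.2, -1.0, 0.5]
finger_gap: 0.254
finger_force: 30.0
clock: 5.08
tcp_pos: [0.6099, -0.264, 0.2397]
tcp_rot: [[0.976, 0.219, 0.004], [0.219, -0.976, -0.003], [0.003, 0.003, -1.0]]
contact_force: [-0.0, -0.2, -1.3]
finger_gap: 0.253
finger_force: 30.0
```

```bash
python3 -m inch '[0,0,0.4,0,15, 0,0,0.5,0,15, 0,0,0.5,0,15, 0,0,0.5,0,15, 0,0,0.3,0,15, 0,0,0,0,15, 0,0.2,0,0,15, 0,0.5,0,0,15, 0,0.6,0,0,15, 0,0.6,0,0,15, 0,0.6,0,0,15, 0,0.6,0,0,15, 0,0.5,0,0,15, 0,0.3,0,0,15, 0,0,0,0,15, 0,0,0,0,15, 0,0,0,0,15]'
python3 - <<'E'
from workcell import *
import cv2,numpy as np
for n in("scene","top"):
    c=camera(n); np.savez(f"{n}1.npz",**c)
a=np.load("scene1.npz")["color"][130:290,270:430];b=np.load("top1.npz")["color"][100:220,240:360]
cv2.imwrite("pics/t.png",np.hstack([cv2.resize(a,(400,400),interpolation=2),cv2.resize(b,(400,400),interpolation=2)])[:,:,::-1])
s=read_state();print(s["tcp_pos"],s["contact_force"])
E
```

```text
clock: 7.2
tcp_pos: [0.6089, -0.0307, 0.3685]
tcp_rot: [[0.976, 0.218, -0.0], [0.218, -0.976, -0.0], [-0.0, 0.0, -1.0]]
contact_force: [-0.1, 0.3, -1.6]
finger_gap: 0.257
finger_force: 30.0
[ 0.60893148 -0.03053891  0.36865339] [ 0.03349327  0.46322731 -2.48917958]
```

View pics/t.png

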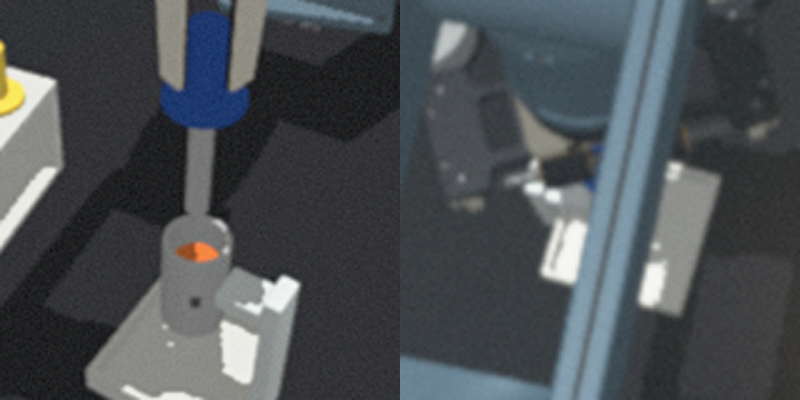

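The rod hangs upright above the tube: shaft end at crop (197,213), collar at (204,102), tube rim centre at about (197,238), orange stopper below. I'll check the alignment numerically.

```bash
python3 - <<'E'
from h import *
s=dict(np.load("scene1.npz"))
pr=lambda X:(lambda q:(s["fx"]*q[0]/q[2]+s["cx"],s["fy"]*q[1]/q[2]+s["cy"]))(s["R"]@X+s["t"])
dz=.3687-.2068
x,y=.609,-.0306
for z in(.015,.06,.1): print("exp shaft",np.round(pr(np.array([x,y,z+dz])),1))
im=s["color"].astype(int)
for r in range(184,217,3):print(r,[int(v) for v in im[r,340:362].sum(1)//3])
E
```

```text
exp shaft [348.  213.7]
exp shaft [349.3 193.6]
exp shaft [350.5 173.7]
184 [34, 29, 28, 31, 46, 81, 106, 111, 118, 120, 116, 119, 120, 119, 110, 87, 55, 31, 31, 31, 35, 33]
187 [26, 27, 32, 28, 49, 93, 113, 121, 119, 113, 119, 120, 115, 117, 111, 83, 49, 25, 32, 35, 31, 37]
190 [31, 26, 35, 25, 51, 97, 114, 120, 118, 116, 115, 116, 120, 116, 112, 77, 44, 23, 33, 32, 32, 30]
193 [33, 34, 28, 26, 58, 100, 114, 122, 119, 114, 115, 117, 121, 114, 101, 64, 34, 34, 36, 30, 28, 31]
196 [29, 34, 31, 30, 67, 99, 116, 117, 117, 116, 119, 112, 119, 115, 89, 50, 37, 31, 25, 31, 32, 29]
199 [30, 35, 30, 40, 66, 106, 119, 120, 115, 121, 117, 121, 115, 114, 81, 49, 27, 29, 33, 36, 25, 36]
202 [32, 25, 26, 38, 80, 110, 118, 117, 119, 118, 116, 116, 115, 112, 75, 37, 40, 30, 37, 31, 29, 37]
205 [29, 32, 29, 46, 90, 114, 120, 118, 119, 115, 116, 120, 115, 99, 65, 38, 24, 29, 33, 32, 39, 30]
208 [29, 28, 27, 47, 98, 117, 118, 119, 117, 116, 116, 119, 114, 96, 58, 37, 32, 40, 30, 39, 29, 34]
211 [34, 36, 29, 58, 103, 117, 121, 118, 119, 118, 118, 120, 110, 83, 45, 38, 27, 32, 38, 42, 45, 55]
214 [33, 36, 25, 38, 76, 105, 117, 120, 118, 118, 115, 117, 92, 59, 33, 31, 31, 32, 35, 33, 33, 30]
```

```bash
python3 -m inch '[-0.01,0.025,-0.1,0,15, 0,0,-0.2,0,15, 0,0,-0.2,0,15, 0,0,-0.2,0,15, 0,0,-0.1,0,15, 0,0,-0.1,0,15, 0,0,0,0,15]' && python3 -m inch '[0,0,-0.12,0,15, 0,0,-0.12,0,15, 0,0,-0.12,0,15]' && python3 -m inch '[0,0,-0.12,0,15, 0,0,-0.12,0,15, 0,0,-0.12,0,15]' && python3 -m inch '[0,0,-0.12,0,15, 0,0,-0.1,0,15, 0,0,0,0,15, 0,0,0,0,15]'
```

```text
clock: 8.18
tcp_pos: [0.6083, -0.028, 0.3148]
tcp_rot: [[0.976, 0.219, 0.0], [0.219, -0.976, -0.0], [0.0, 0.0, -1.0]]
contact_force: [-1.0, -0.3, -1.7]
finger_gap: 0.252
finger_force: 30.0
clock: 8.55
tcp_pos: [0.6084, -0.028, 0.293]
tcp_rot: [[0.976, 0.219, 0.001], [0.219, -0.976, -0.0], [0.001, 0.001, -1.0]]
contact_force: [0.3, 0.1, -1.3]
finger_gap: 0.256
finger_force: 30.0
clock: 8.93
tcp_pos: [0.6083, -0.0281, 0.2708]
tcp_rot: [[0.976, 0.219, -0.0], [0.219, -0.976, 0.0], [-0.0, -0.0, -1.0]]
contact_force: [0.5, -0.4, -2.2]
finger_gap: 0.253
finger_force: 30.0
clock: 9.43
tcp_pos: [0.6084, -0.0281, 0.2586]
tcp_rot: [[0.976, 0.219, 0.001], [0.219, -0.976, -0.0], [0.0, 0.0, -1.0]]
contact_force: [-0.2, -1.0, -2.4]
finger_gap: 0.256
finger_force: 30.0
```

```bash
python3 -m inch '[0,0,-0.05,0,15, 0,0,-0.03,0,15, 0,0,0,0,15, 0,0,0,0,15]'
python3 - <<'E'
from workcell import *
import cv2,numpy as np
a=camera("scene")["color"][150:310,270:430]
cv2.imwrite("pics/d.png",cv2.resize(a,(600,600),interpolation=2)[:,:,::-1])
E
```

```text
clock: 9.93
tcp_pos: [0.6083, -0.028, 0.2536]
tcp_rot: [[0.976, 0.219, 0.0], [0.219, -0.976, -0.0], [0.0, 0.0, -1.0]]
contact_force: [-0.2, -0.0, -2.1]
finger_gap: 0.252
finger_force: 30.0
```

View pics/d.png

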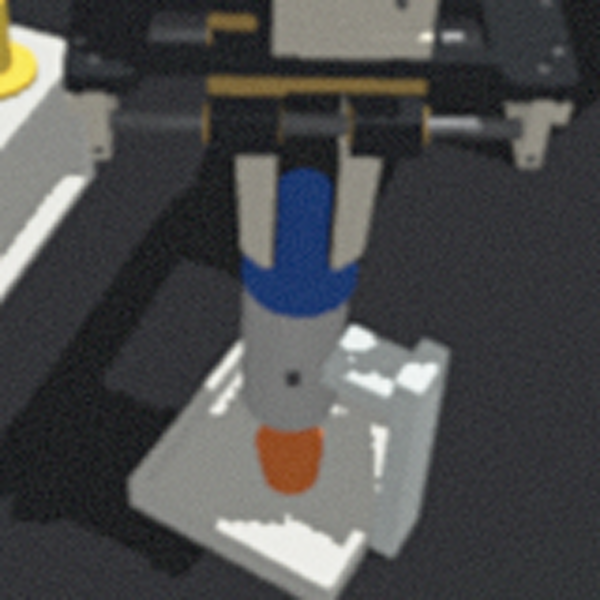

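The stopper is out and sits in the tray (crop (290,460)). The collar is within about 2 mm of the rim. I'll lower it to contact.

```bash
python3 -m inch '[0,0,-0.02,0,15, 0,0,0,0,15]' && python3 -m inch '[0,0,-0.02,0,15, 0,0,0,0,15]'
python3 - <<'E'
from h import *
s=dict(np.load("scene1.npz"))
for z in(0,.004,.03):print(z,onz(s,347.3,281.2,z))
E
```

```text
clock: 10.22
tcp_pos: [0.6082, -0.028, 0.2522]
tcp_rot: [[0.976, 0.219, -0.0], [0.219, -0.976, 0.0], [-0.0, -0.0, -1.0]]
contact_force: [0.3, 1.1, -1.4]
finger_gap: 0.255
finger_force: 30.0
clock: 10.48
tcp_pos: [0.6084, -0.0281, 0.2517]
tcp_rot: [[0.976, 0.219, 0.001], [0.219, -0.976, -0.0], [0.001, 0.0, -1.0]]
contact_force: [-1.6, 0.4, 2.7]
finger_gap: 0.255
finger_force: 30.0
0 [ 0.61933449 -0.02169861  0.        ]
0.004 [ 0.62200899 -0.0213239   0.004     ]
0.03 [ 0.63939322 -0.0188883   0.03      ]
```

Force has turned upward, so the collar is seated. Releasing and retreating.

```bash
python3 -m inch '[0,0,0,0,40, 0,0,0,0,60, 0,0,0,0,70, 0,0,0,0,70, 0,0,0,0,70, 0,0,0,0,70]' && python3 -m inch '[0,0,0.2,0,70, 0,0,0.4,0,70, 0,0,0.6,0,70, 0,0,0.6,0,70, 0,0,0.4,0,70, -0.3,0,0,0,70, -0.6,0,0,0,70, -0.6,0,0,0,70, -0.6,0,0,0,70, -0.3,0,0,0,70, 0,0,0,0,70, 0,0,0,0,70, 0,0,0,0,70, 0,0,0,0,70]'
python3 - <<'E'
from workcell import *
import cv2,numpy as np
a=camera("scene")["color"][150:310,270:430];b=camera("top")["color"][100:220,240:360]
cv2.imwrite("pics/e.png",np.hstack([cv2.resize(a,(400,400),interpolation=2),cv2.resize(b,(400,400),interpolation=2)])[:,:,::-1])
E
```

```text
clock: 11.22
tcp_pos: [0.6083, -0.028, 0.2511]
tcp_rot: [[0.976, 0.219, 0.0], [0.219, -0.976, 0.0], [0.0, -0.0, -1.0]]
contact_force: [-0.5, -0.6, -0.2]
finger_gap: 0.751
finger_force: 0.0
clock: 12.98
tcp_pos: [0.4649, -0.0281, 0.3828]
tcp_rot: [[0.976, 0.219, -0.001], [0.219, -0.976, 0.0], [-0.001, -0.0, -1.0]]
contact_force: [-0.4, -0.5, 1.5]
finger_gap: 0.752
finger_force: 0.0
```

View pics/e.png

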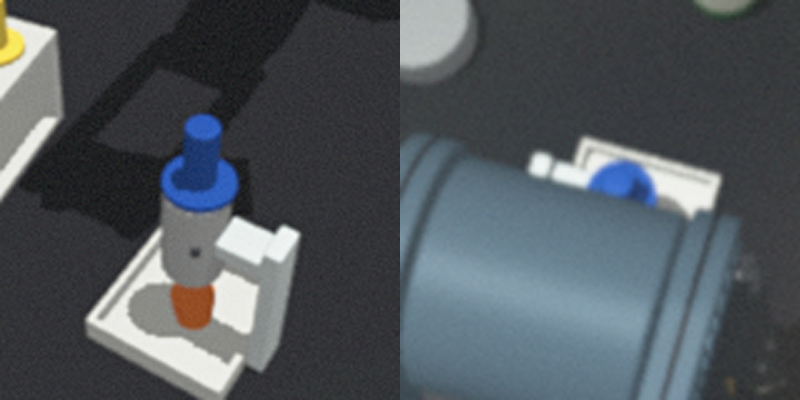

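The rod stands upright with its collar on the rim (crop (200,180)), the stopper is in the tray (193,305), and the gripper is clear.

```bash
python3 -c "
from workcell import *
print(sign_off())"
```

```text
the job is handed in; nothing more can be done
None
```

The rod pushed the stopper out into the tray and now stands in the tube with its collar on the rim; I handed the job in at about 13 s of the 38 s allowed, with the gripper clear.

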